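# Weigh the sharps bin on the hand scale

## Task

Take the sprung hand scale from its stand, hook it under the handle of the yellow sharps bin and lift gently until the bin hangs just clear of its mat, about a centimetre and never more than one and a half, and let it hang still for two seconds so that the weight can be read. Then lower the bin softly back to where it stood, unhook it, hang the scale back on its stand and let go, without touching the bin with the gripper or disturbing the other things.

Things in the scene. Friction and masses are not known exactly. Their poses are not given: they have to be found in the camera images.
- scale_grip (a point): Centre of the hand scale's dark rubber grip block, 24 mm thick (x) by 36 wide (y) by 50 tall: pinch it from above across its thickness (fingers closing along x). z up. Below it: a blue shoulder bar 24 x 64 (along y) x 10 mm, its underside 36 mm below this point; then a white housing 24 x 30 (y) mm ending 96 mm below this point, from which the steel hook hangs. 0.19 kg.
- hook_seat (a point): Bottom of the bight of the hook (6 mm wire), on the scale's axis, 145 mm below scale_grip when slack. The hook lies in the scale's x-z plane, open toward +x: tip 15 mm ahead and 12 mm above, back 16 mm behind, lowest steel 6 mm below this point. Moved along its +x, it passes under a bar centred 18 to 32 mm above this point; the bar is caught once within 7 mm of the axis.
- hook (a joint): Stretch of the scale's spring in m, shown by the red pointer: 0 slack, 0.075 at the end stop; 140 N/m (1 mm per 0.14 N), lightly damped. The hook moves down the scale's axis. The bin's full weight stretches it by about 27 to 64 mm; once the bin hangs free it stretches no further.
- stand_rest (a point): Fixed aluminium stand for the scale: point midway between the tops of its two level tines, 140 mm above the table, where the centre of the shoulder's underside rests. Tines lie along x, 40 mm apart inside, open toward -x (robot side); two slim posts at +x, no higher. Lips 6 mm high 18 mm before and behind allow 6 mm play. The scale leaves up (over 10 mm), then 60 mm along -x; returns the same way.
- bin: Yellow round sharps bin with a red lid, 114 mm diameter, lid top 70 mm high, origin at the centre of its underside, standing loose on the green mat (so 4 mm above the table). Mass unknown, 0.39 to 0.91 kg, centred. z up, y along the handle.
- bail_peak (a point): Peak of the bin's stiff white handle, centre of the bar (7 mm round), 112 mm above the bin's underside and right above its centre. The handle is an arch in the bin's y-z plane, sloping down 20 mm over 46 mm to each side of the peak, its underside at the peak 38 mm above the lid; the hook must pass under it along the bin's x, from either side.
- mat: Fixed green round mat on the table under the bin, 190 mm diameter, 4 mm thick, origin at the centre of its underside.
- saline: Loose clear bottle with a black cap, 68 mm diameter, 170 mm tall, origin at the centre of its underside. Leave alone.
- glove_box: Loose cardboard box 120 x 220 x 70 mm, origin at the centre of its underside. Leave alone.
- steel_bowl: Loose steel bowl, 120 mm diameter, 45 mm high, origin at the centre of its underside. Leave alone.
- stand: The same stand: origin at table height, straight below stand_rest. x, y, z as those of the scale hanging on it. Base plate 150 x 100 x 10 mm, from 50 mm before to 100 mm behind its origin.
Mind the look-alikes: they are no part of the job. There is more than one size of the mat; the job needs the smallest.

How it is judged:
By the outcome, as a careful person would: the job done as asked, in the order asked, and still so for the second after the job is handed in, with the robot touching nothing.
It also fails if it takes over 72 s, if anything falls off the work surface, if the arm or the gripper's body presses on something with over 40 N, if the wrist force passes 120 N, or if a joint passes its speed limit or range.

## Robot

A 6-joint arm with a two-finger parallel gripper is mounted at the origin on the work surface. World frame = base frame: x ahead of the robot, y to its left, z up, the work surface at z = 0. Lengths are in m, angles in rad, forces in N, time in s.
With the tool pointing down it reaches from about 0.3 to 0.875 m from the base axis. Payload 4.2 kg.
Tool frame: the origin (TCP) lies at the very end of the fingers, on their centre line; the grasp point (between the pads) lies 19 mm behind it; y points along the fingers, x is the direction in which the jaws open and shut, and the axes are right-handed (so a half turn about y gives the same grasp; the last joint's range is limited). The gripper opens to 85 mm and grips with 20 to 120 N. Pads are 22 mm wide; open, the fingers measure 114 mm over their backs; the gripper's body (76 mm by 85 mm) begins 54 mm behind the grasp point. The pads swing forward as they close: fully open they stand 13 mm farther back than shut.
Start: joints at [1.205, 0.32, 1.565, -0, 1.257, -0.02], TCP at [0.195, 0.541, 0.231] pointing down, gripper open.
Joint ranges: [-3.11, 3.11], [-0.84, 2.01], [0.21, 2.61], [-1.34, 4.49], [0.05, 2.63], [-2.56, 2.56]. Speed limits (rad/s): [2.57, 2.57, 3.14, 3.14, 3.14, 3.14].

## Interface

Orientations are given as a 3x3 rotation matrix whose columns are the frame's x, y, z axes.
In Python, from plant import robot, read_camera, spotter gives the robot as it stands. The module is installed in compiled form; this text tells all that it offers.
- The arm moves only by the shell command python3 -m crank 'ROWS' [OPENING]. ROWS is JSON, a list of rows, each an object with "delta_pos": the shift along the tool's x, y, z in mm, a list of three; "yaw": the turn about the tool's y in rad. A call has 1 to 5 rows; each row is the pose to reach, as a shift and turn from the pose measured when the call began, along the tool's axes at that moment; what a row does not reach only later rows make up. A row lasts 1/10 s, in which the tool goes at most 50 mm and 8.59 degrees, less where a joint would pass 70% of its speed; a pose out of reach is approached as far as the arm can. A call with a gripper value outside its range is refused whole. OPENING is the finger opening in mm, from 0 to 85.4, set as the call begins (- or left out, the last holds). The fingers move at their own pace and stop on an object; the grip force is fixed at half the most. Time passes only in rows, so rows that repeat a pose let the fingers close. It gives the time, the measured TCP pose, the force and the opening at its end, in the units of the state.
- robot.state(): the state, without advancing time (a new reading comes with each control period).
- read_camera(name): name is "side" or "top"; returns a dict with "frame" (384x512x3 uint8, blue, green, red), "mtx" (3x3 intrinsics, pixels), "R" (3x3) and "t" (3): a world point X has camera coordinates R X + t. Camera axes: x right, y down, z forward; pixel columns grow to the right and rows downward; lengths in m; the calibration is good to about 2 mm. A picture is of the moment at which its call begins. There is no depth.
- robot.job_done(): hands the job in, once; it reports no verdict.
Trained networks look in the newest picture that a camera, given by its name, has taken for a name from the list of things; names that differ only in an ending like _2 or _b are one class to them, and where a whole thing is asked for, a point or a joint stands for the part that bears it (a point fixed in the world has none). Each returns a list of dicts, best first, with "conf" (0 to 1); they miss things now and then, are a little off and sometimes report something else, mostly with a low value. They report only what shows in the picture. A call takes as long as a camera call. They do not tell look-alikes from the thing itself.
- spotter.look_for(camera, target): "extent" ([left, top, right, bottom] in pixels, round what is visible of it).
The state is a dict: "clock": time; "joints": joint angles; "dq": joint speeds; "joint_efforts": joint torques, N m; "ee_pos": TCP position; "orientation": TCP orientation; "force": force on the tool from outside, world axes, zero at the start; "moment": the same for the moment, N m; "width": finger opening in m.
Only numpy, scipy, OpenCV 4.12 (cv2) and the standard library are available. Lean on these libraries where they do the work, as an engineer would, in place of code of your own. Each camera call takes 0.05 s, during which the arm holds its last target. There are 200 camera calls.

## Working session

There is one attempt and no reset: what is moved stays moved. The work goes in short steps, Python scripts to look and compute and a shell command to move; the robot and the scene stay as the last step left them, time stands still between calls to the robot, and variables do not carry over. Pictures are saved under pics/ and viewed, about 8 in all and at most 12, crops included, and the job is handed in when it is done.

```bash
mkdir -p pics; python3 - <<'E'
from plant import robot, read_camera, spotter
import cv2,numpy as np
s=robot.state();print(s)
for c in("side","top"):
    d=read_camera(c);cv2.imwrite(f"pics/{c}0.png",d["frame"]);print(c,d["mtx"].tolist(),d["R"].tolist(),d["t"].tolist())
    for n in("scale_grip","hook_seat","bin","bail_peak","mat","stand","saline","glove_box","steel_bowl"):
        print(n,[(np.round(r["extent"]).tolist(),round(r["conf"],2)) for r in spotter.look_for(c,n)][:4])
E
```

```text
{'clock': 0.0, 'joints': array([ 1.20502329e+00,  3.20299043e-01,  1.56567417e+00,  9.61349209e-07,
        1.25738210e+00, -2.00060238e-02]), 'dq': array([-4.06672101e-04,  1.24820719e-03,  8.42111488e-04,  9.34083702e-05,
        8.85903938e-04, -1.01375498e-03]), 'joint_efforts': array([ 5.62533423e-04, -4.15538013e+01, -2.34161460e+01,  3.36979929e-05,
        8.31376092e-03, -3.17514855e-05]), 'ee_pos': array([0.19471225, 0.5405294 , 0.23048003]), 'orientation': array([[ 3.38918115e-01, -6.31305537e-04, -9.40815663e-01],
       [ 9.40814225e-01, -1.64572504e-03,  3.38918701e-01],
       [-1.76228515e-03, -9.99998447e-01,  3.61752006e-05]]), 'force': array([ 0.0962917 , -0.8632765 ,  0.24788902]), 'moment': array([ 0.05821723, -0.00784363, -0.00721489]), 'width': 0.08564196911996001}
side [[371.18868923582875, 0.0, 256.83841877810255], [0.0, 371.18868923582875, 200.13457698823856], [0.0, 0.0, 1.0]] [[0.7014814916212273, -0.7124832652750074, 0.01706791187935115], [-0.48446795336759646, -0.4942779150827962, -0.7217895433027665], [0.5226992625522539, 0.4980531491361815, -0.691902118
[... 757 characters left out ...]
73821613, -0.10490910024376816], [0.10489229268633683, -0.003988980657605178, -0.9944755879197422]] [0.03673263042590612, 0.5142299547452339, 1.3630390446162841]
scale_grip [([199.0, 164.0, 221.0, 182.0], 0.65)]
hook_seat []
bin [([322.0, 162.0, 359.0, 200.0], 0.58)]
bail_peak [([322.0, 159.0, 358.0, 200.0], 0.79), ([193.0, 146.0, 234.0, 200.0], 0.65), ([200.0, 168.0, 221.0, 181.0], 0.61)]
mat [([227.0, 209.0, 306.0, 283.0], 0.81), ([316.0, 234.0, 392.0, 311.0], 0.74), ([304.0, 154.0, 360.0, 210.0], 0.7)]
stand [([193.0, 144.0, 233.0, 200.0], 0.67)]
saline [([276.0, 102.0, 298.0, 132.0], 0.77)]
glove_box [([100.0, 190.0, 175.0, 242.0], 0.57)]
steel_bowl [([368.0, 169.0, 405.0, 207.0], 0.78)]
```

```bash
python3 - <<'E'
import cv2
a=cv2.imread("pics/top0.png")[90:320,90:420];b=cv2.imread("pics/side0.png")[130:320,110:390]
cv2.imwrite("pics/a.png",cv2.resize(a,(792,552),interpolation=2));cv2.imwrite("pics/b.png",cv2.resize(b,None,fx=2.8,fy=2.8,interpolation=2))
E
```

```text
(no output)
```

View pics/a.png

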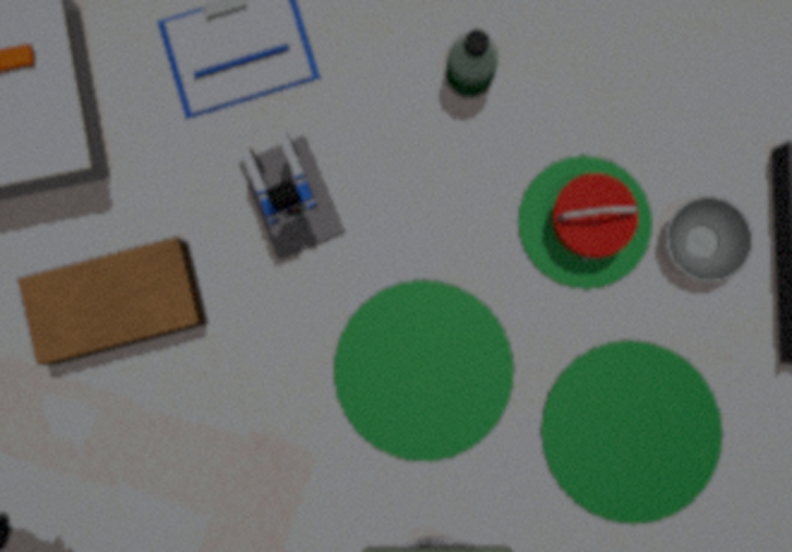

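View pics/b.png

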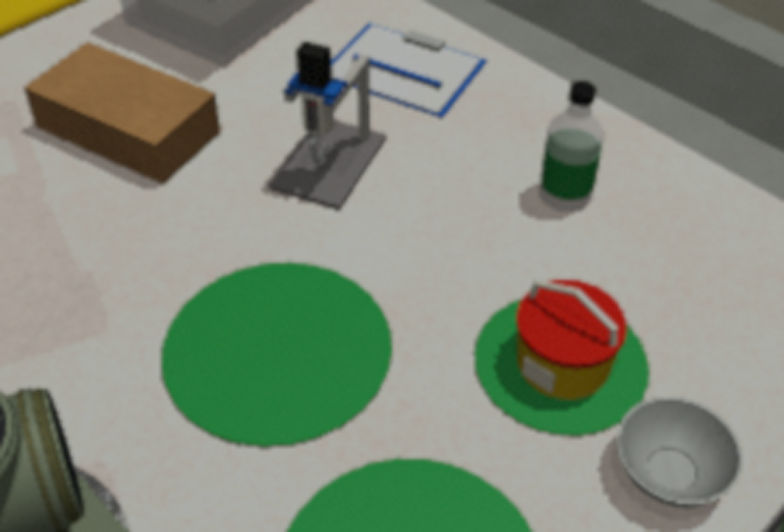

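Top crop: scale at (285,193) with its axis turned about 20° and the open end to the robot; bin with near-lateral handle at (597,213) on the smallest mat. The side crop confirms this, with grip at (314,64) and handle peak at (570,290). Now I'll measure precisely.

```bash
cat > h.py <<'E'
from plant import robot, read_camera, spotter
import cv2,numpy as np
from scipy.optimize import least_squares
def proj(d,X):
    c=np.atleast_2d(X)@d["R"].T+d["t"]; return (c@d["mtx"].T)[:,:2]/c[:,2:]
def plane(d,uv,z):
    r=d["R"].T@np.linalg.solve(d["mtx"],[*uv,1]); o=-d["R"].T@d["t"]; return o+r*(z-o[2])/r[2]
def Rz(a): return np.array([[np.cos(a),-np.sin(a),0],[np.sin(a),np.cos(a),0],[0,0,1]])
def big(m,near):
    n,l,s,c=cv2.connectedComponentsWithStats(m.astype(np.uint8),connectivity=8)
    k=min((i for i in range(1,n) if s[i,4]>15),key=lambda i:np.hypot(*(c[i]-near)))
    return l==k
def hullc(p):
    h=cv2.convexHull(np.float32(p)); m=cv2.moments(h); return np.array([m["m10"],m["m01"]])/m["m00"]
def cen(m): 
    return hullc(np.argwhere(m)[:,::-1])
def masks(d):
    f=cv2.GaussianBlur(d["frame"],(0,0),.6); hsv=cv2.cvtColor(f,cv2.COLOR_BGR2HSV).astype(int); H,S,V=hsv[...,0],hsv[...,1],hsv[...,2]
    return dict(red=((H<8)|(H>172))&(S>150)&(V>70),blue=(H>100)&(H<130)&(S>130)&(V>60),dark=(V<50),white=(S<70)&(V>110),green=(H>55)&(H<80)&(S>100)&(V>60))
E
python3 - <<'E'
from h import *
D={c:read_camera(c) for c in("top","side")}
M={c:masks(D[c]) for c in D}
near=dict(top=dict(g=(209,170),b=(338,180)),side=dict(g=(222,153),b=(314,246)))
g={c:cen(big(M[c]["dark"],near[c]["g"])) for c in D}; b={c:cen(big(M[c]["red"],near[c]["b"])) for c in D}
bl=M["top"]["blue"].copy(); yy,xx=np.indices(bl.shape); bl&=(abs(xx-209)<22)&(abs(yy-170)<18)
pts=np.argwhere(bl)[:,::-1].astype(float)
P=np.array([plane(D["top"],p,.15) for p in pts])[:,:2]
v=np.linalg.svd(P-P.mean(0))[2][0]; v*=np.sign(v[1]); yaw=np.arctan2(-v[0],v[1]); print("n",len(P),"blue c",P.mean(0),"ext",np.ptp((P-P.mean(0))@v),"yaw",yaw)
box=np.array([[x,y,z] for x in(-.012,.012) for y in(-.018,.018) for z in(-.025,.025)])
a=np.linspace(0,2*np.pi,60); disc=np.c_[.057*np.cos(a),.057*np.sin(a),0*a+.074]
for n,mdl,px in(("grip",box@Rz(yaw).T+[0,0,.176],g),("lid",disc,b)):
    for cs in(("top",),("side",),("top","side")):
        r=least_squares(lambda q:np.concatenate([hullc(proj(D[c],mdl+[q[0],q[1],0]))-px[c] for c in cs]),[.6,0])
        print(n,cs,r.x.round(4),r.fun.round(2))
w=(M["top"]["white"])&(abs(xx-338)<18)&(abs(yy-179)<7)
P=np.array([plane(D["top"],p,.106) for p in np.argwhere(w)[:,::-1]])[:,:2]
v=np.linalg.svd(P-P.mean(0))[2][0]; v*=np.sign(v[1]);print("bail",len(P),P.mean(0),"ext",np.ptp((P-P.mean(0))@v),"yaw",np.arctan2(-v[0],v[1]))
for c,n,z in(("top",(334,182),.004),): print("mat",plane(D[c],cen(big(M[c]["green"],n)),z))
for n,e,z in(("bowl",(386,188),.02),("saline",(285,118),.1),("glove",(137,216),.07)): print(n,plane(D["top"],e,z)[:2])
E
```

```text
n 59 blue c [0.56058947 0.1889608 ] ext 0.06275678962326352 yaw 0.4023288439676068
grip ('top',) [0.5558 0.1871] [ 0. -0.]
grip ('side',) [0.5566 0.1855] [0.01 0.25]
grip ('top', 'side') [0.5569 0.1874] [-0.09 -0.38 -0.31 -0.05]
lid ('top',) [ 0.5482 -0.2134] [ 0. -0.]
lid ('side',) [ 0.5443 -0.2174] [-0.  0.]
lid ('top', 'side') [ 0.5467 -0.2153] [ 0.6   0.47 -0.05 -0.85]
bail 43 [ 0.55062923 -0.21804317] ext 0.08827375410379462 yaw 0.09062653235164383
mat [ 0.54791876 -0.21186363  0.004     ]
bowl [ 0.52604955 -0.38497172]
saline [ 0.74378937 -0.04509859]
glove [0.43390299 0.42851438]
```

```bash
cat >> h.py <<'E'
def to(x,y,z,head=None,n=1):
    s=robot.state(); R=s["orientation"]; d=R.T@(np.array([x,y,z])-s["ee_pos"])*1e3
    h=np.arctan2(R[1,0],R[0,0]); 
    print("t%.2f"%s["clock"],"ee",s["ee_pos"].round(4),"head %.3f"%h,"tilt",R[2].round(3),"F",s["force"].round(2),"w %.4f"%s["width"],"-> delta",d.round(1),"yaw",None if head is None else round(h-head,3))
E
python3 -m crank '[{"delta_pos":[-210,-15,-460],"yaw":0.835},{"delta_pos":[-210,-15,-460],"yaw":0.835},{"delta_pos":[-210,-15,-460],"yaw":0.835},{"delta_pos":[-210,-15,-460],"yaw":0.835},{"delta_pos":[-210,-15,-460],"yaw":0.835}]' 85
python3 -c "
from h import *
to(.5568,.187,.245,.39)"
```

```text
clock: 1.6
ee_pos: [0.3747, 0.3648, 0.239]
orientation: [[0.892, 0.001, -0.452], [0.452, 0.001, 0.892], [0.001, -1.0, 0.0]]
force: [0.5, 0.2, -0.1]
width: 0.0851
t1.60 ee [0.3747 0.3648 0.239 ] head 0.469 tilt [ 0.001 -1.     0.   ] F [ 0.5   0.23 -0.14] w 0.0851 -> delta [  82.    -6.  -240.9] yaw 0.079
```

```bash

python3 -m crank '[{"delta_pos":[82,-6,-241],"yaw":0.079},{"delta_pos":[82,-6,-241],"yaw":0.079},{"delta_pos":[82,-6,-241],"yaw":0.079},{"delta_pos":[82,-6,-241],"yaw":0.079},{"delta_pos":[82,-6,-241],"yaw":0.079}]' >/dev/null
python3 -m crank '[{"delta_pos":[0,0,0],"yaw":0},{"delta_pos":[0,0,0],"yaw":0}]' >/dev/null
python3 - <<'E'
from h import *
to(.5568,.187,.158,.39)
a=read_camera("top")["frame"][110:230,150:270];b=read_camera("side")["frame"][100:220,160:280]
cv2.imwrite("pics/c.png",cv2.resize(np.hstack([a,b]),None,fx=3.3,fy=3.3,interpolation=2))
E
```

```text
t2.30 ee [0.5539 0.1889 0.2447] head 0.387 tilt [ 0.    -1.     0.001] F [-0.34  0.22 -1.69] w 0.0849 -> delta [ 1.9 86.7 -3. ] yaw -0.003
```

View pics/c.png

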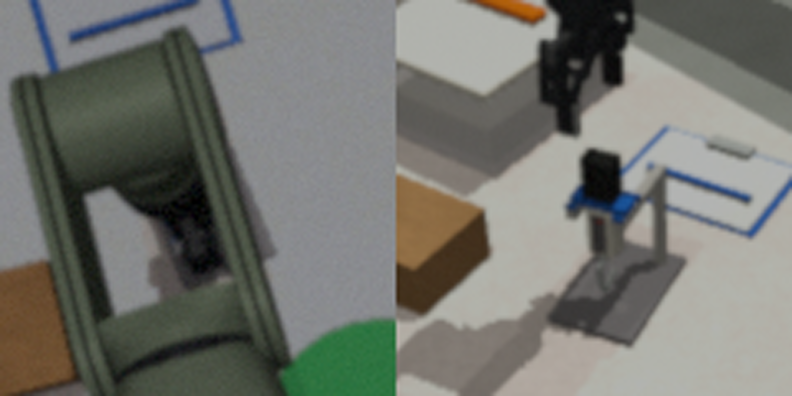

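The side half shows the open fingers straddling the grip along its x (fingers at (570,125) and (612,75), grip at (601,175)). Descending.

```bash

python3 -m crank '[{"delta_pos":[2,25,-3],"yaw":0},{"delta_pos":[2,50,-3],"yaw":0},{"delta_pos":[2,75,-3],"yaw":0},{"delta_pos":[2,87,-3],"yaw":0},{"delta_pos":[2,87,-3],"yaw":0}]' 
python3 -m crank '[{"delta_pos":[0,0,0],"yaw":0},{"delta_pos":[0,0,0],"yaw":0}]' >/dev/null
python3 -c "
from h import *
to(.5568,.187,.158,.39)"
```

```text
clock: 2.9
ee_pos: [0.5539, 0.1894, 0.1565]
orientation: [[0.924, -0.004, -0.382], [0.382, 0.0, 0.924], [-0.003, -1.0, 0.002]]
force: [-0.4, 0.3, -0.6]
width: 0.0852
t3.10 ee [0.5543 0.1901 0.1578] head 0.393 tilt [-0.001 -1.     0.002] F [0.1  0.42 0.97] w 0.0852 -> delta [ 1.2 -0.2 -3.8] yaw 0.003
```

```bash

python3 -m crank '[{"delta_pos":[1,0,-4],"yaw":0},{"delta_pos":[1,0,-4],"yaw":0},{"delta_pos":[1,0,-4],"yaw":0}]' 85
python3 -c "
from h import *
to(.5568,.187,.158,.39)"
python3 -m crank '[{"delta_pos":[0,0,0],"yaw":0},{"delta_pos":[0,0,0],"yaw":0},{"delta_pos":[0,0,0],"yaw":0},{"delta_pos":[0,0,0],"yaw":0},{"delta_pos":[0,0,0],"yaw":0}]' 12
python3 -m crank '[{"delta_pos":[0,0,0],"yaw":0},{"delta_pos":[0,0,0],"yaw":0},{"delta_pos":[0,0,0],"yaw":0}]' 12
python3 -c "
from h import *
to(.5568,.187,.158,.39)"
```

```text
clock: 3.4
ee_pos: [0.5571, 0.1866, 0.1584]
orientation: [[0.924, -0.001, -0.383], [0.383, 0.001, 0.924], [0.0, -1.0, 0.001]]
force: [-0.1, -0.4, -0.1]
width: 0.085
t3.40 ee [0.5571 0.1866 0.1584] head 0.393 tilt [ 0.    -1.     0.001] F [-0.07 -0.44 -0.11] w 0.0850 -> delta [-0.1  0.4  0.5] yaw 0.003
clock: 3.9
ee_pos: [0.5575, 0.1867, 0.1587]
orientation: [[0.924, 0.0, -0.383], [0.383, 0.002, 0.924], [0.001, -1.0, 0.001]]
force: [1.6, -0.7, 0.6]
width: 0.0233
clock: 4.2
ee_pos: [0.5575, 0.1867, 0.1586]
orientation: [[0.924, 0.0, -0.383], [0.383, 0.002, 0.924], [0.001, -1.0, 0.001]]
force: [0.3, -0.1, 0.4]
width: 0.0232
t4.20 ee [0.5575 0.1867 0.1586] head 0.393 tilt [ 0.001 -1.     0.001] F [ 0.3  -0.08  0.44] w 0.0232 -> delta [-0.5  0.6  0.5] yaw 0.003
```

```bash

python3 -m crank '[{"delta_pos":[0,-6,0],"yaw":0},{"delta_pos":[0,-12,0],"yaw":0},{"delta_pos":[0,-18,0],"yaw":0},{"delta_pos":[0,-20,0],"yaw":0},{"delta_pos":[0,-20,0],"yaw":0}]' 
python3 -m crank '[{"delta_pos":[-15,0,0],"yaw":0},{"delta_pos":[-35,0,0],"yaw":0},{"delta_pos":[-55,0,0],"yaw":0},{"delta_pos":[-75,0,0],"yaw":0},{"delta_pos":[-80,0,0],"yaw":0}]' 
python3 -m crank '[{"delta_pos":[0,-15,0],"yaw":0},{"delta_pos":[0,-30,0],"yaw":0},{"delta_pos":[0,-40,0],"yaw":0},{"delta_pos":[0,-40,0],"yaw":0}]' 
python3 -c "
from h import *
to(.479,-.222,.2186,.09)"
```

```text
clock: 4.7
ee_pos: [0.5576, 0.1867, 0.1792]
orientation: [[0.924, 0.001, -0.383], [0.383, 0.002, 0.924], [0.002, -1.0, 0.001]]
force: [-0.6, -0.4, -3.0]
width: 0.0237
clock: 5.2
ee_pos: [0.4816, 0.1553, 0.1788]
orientation: [[0.924, -0.001, -0.383], [0.383, 0.001, 0.924], [-0.0, -1.0, 0.001]]
force: [1.2, 0.5, -2.0]
width: 0.0233
clock: 5.6
ee_pos: [0.4829, 0.1557, 0.2202]
orientation: [[0.924, 0.003, -0.383], [0.383, 0.002, 0.924], [0.003, -1.0, 0.001]]
force: [-0.6, -0.0, -1.9]
width: 0.0235
t5.60 ee [0.4829 0.1557 0.2202] head 0.393 tilt [ 0.003 -1.     0.001] F [-0.59 -0.02 -1.95] w 0.0235 -> delta [-148.2    0.7 -347.5] yaw 0.303
```

```bash

python3 -m crank '[{"delta_pos":[-6,0,-15],"yaw":0.03},{"delta_pos":[-20,0,-46],"yaw":0.07},{"delta_pos":[-37,0,-85],"yaw":0.1},{"delta_pos":[-54,0,-125],"yaw":0.13},{"delta_pos":[-70,0,-165],"yaw":0.16}]' 
python3 -c "
from h import *
to(.479,-.222,.2186,.09)"
```

```text
clock: 6.1
ee_pos: [0.481, -0.0249, 0.2191]
orientation: [[0.973, 0.002, -0.23], [0.23, 0.002, 0.973], [0.002, -1.0, 0.002]]
force: [1.2, -0.2, -2.1]
width: 0.0234
t6.10 ee [ 0.481  -0.0249  0.2191] head 0.232 tilt [ 0.002 -1.     0.002] F [ 1.24 -0.24 -2.06] w 0.0234 -> delta [ -47.3   -0.  -191.4] yaw 0.142
```

```bash

python3 -m crank '[{"delta_pos":[-10,0,-40],"yaw":0.03},{"delta_pos":[-20,0,-80],"yaw":0.07},{"delta_pos":[-30,0,-120],"yaw":0.1},{"delta_pos":[-40,0,-160],"yaw":0.13},{"delta_pos":[-47,0,-191],"yaw":0.142}]' >/dev/null
python3 -m crank '[{"delta_pos":[0,0,0],"yaw":0},{"delta_pos":[0,0,0],"yaw":0},{"delta_pos":[0,0,0],"yaw":0},{"delta_pos":[0,0,0],"yaw":0},{"delta_pos":[0,0,0],"yaw":0}]' >/dev/null
python3 - <<'E'
from h import *
to(.479,-.222,.2186,.09)
a=read_camera("top")["frame"][130:240,290:400];b=read_camera("side")["frame"][180:290,240:350]
cv2.imwrite("pics/d.png",cv2.resize(np.hstack([a,b]),None,fx=3.6,fy=3.6,interpolation=2))
E
```

```text
t7.10 ee [ 0.479  -0.2229  0.2177] head 0.090 tilt [ 0.001 -1.     0.002] F [-0.11  1.21 -1.33] w 0.0236 -> delta [ 0.1 -0.9  0.9] yaw -0.0
```

View pics/d.png

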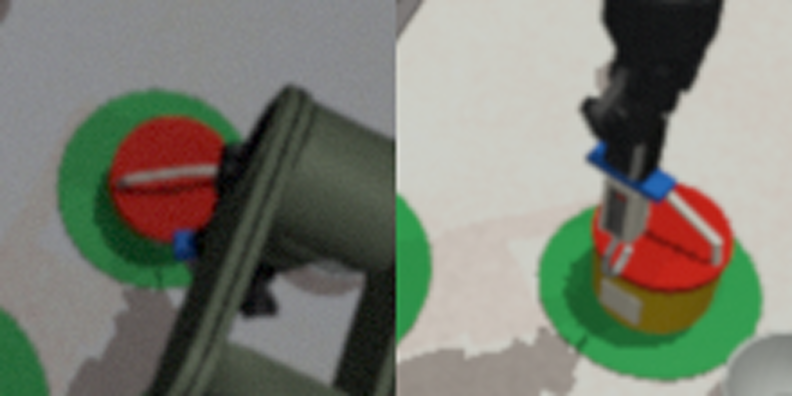

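Side half: the hook (tip about (614,268)) hangs in front of the bin, short of the handle (right end (718,250)). I'll check the projected scale model against the picture.

```bash
python3 - <<'E'
from h import *
d=read_camera("side"); s=robot.state(); p=s["ee_pos"]+[0,0,.0174]
R=Rz(.09)
f=lambda q:((proj(d,q)[0]-[240,180])*3.6+[396,0]).round(0)
for n,o in(("bar L",(0,.032,-.031)),("bar R",(0,-.032,-.031)),("seat",(0,0,-.145)),("tip",(.015,0,-.133)),("low",(0,0,-.151)),("housing bottom",(0,0,-.096))): print(n,f(p+R@np.array(o)))
B=np.array([.549,-.2155,.116])
for n,o in(("peak",(0,0,0)),("R",(0,-.046,-.02)),("L",(0,.046,-.02))): print(n,f(B+R@np.array(o)))
M=masks(d)["blue"]; M[:180]=0;M[290:]=0;M[:,:280]=0;M[:,340:]=0; q=np.argwhere(M)[:,::-1]; print("blue mean",((q.mean(0)-[240,180])*3.6+[396,0]))
E
```

```text
bar L [595. 149.]
bar R [671. 193.]
seat [617. 271.]
tip [629. 250.]
low [616. 276.]
housing bottom [623. 230.]
peak [669. 195.]
R [716. 241.]
L [618. 183.]
blue mean [634.9752809  174.37752809]
```

```bash

python3 -m crank '[{"delta_pos":[8,-1,1],"yaw":0},{"delta_pos":[20,-1,1],"yaw":0},{"delta_pos":[32,-1,1],"yaw":0},{"delta_pos":[42,-1,1],"yaw":0},{"delta_pos":[46,-1,1],"yaw":0}]' 
python3 -m crank '[{"delta_pos":[6,0,0],"yaw":0},{"delta_pos":[13,0,0],"yaw":0},{"delta_pos":[20,0,0],"yaw":0},{"delta_pos":[24,0,0],"yaw":0},{"delta_pos":[24,0,0],"yaw":0}]' 
python3 -m crank '[{"delta_pos":[0,0,0],"yaw":0},{"delta_pos":[0,0,0],"yaw":0}]'  >/dev/null
python3 - <<'E'
from h import *
to(.549,-.2155,.2186,.09)
a=read_camera("top")["frame"][130:240,290:400];b=read_camera("side")["frame"][180:290,250:360]
cv2.imwrite("pics/e.png",cv2.resize(np.hstack([a,b]),None,fx=3.6,fy=3.6,interpolation=2))
E
```

```text
clock: 7.75
ee_pos: [0.5262, -0.2181, 0.2185]
orientation: [[0.996, 0.001, -0.09], [0.09, 0.002, 0.996], [0.001, -1.0, 0.002]]
force: [-1.1, -0.2, -2.6]
width: 0.023
clock: 8.25
ee_pos: [0.5506, -0.2159, 0.2185]
orientation: [[0.996, 0.001, -0.09], [0.09, 0.002, 0.996], [0.001, -1.0, 0.002]]
force: [-0.4, 0.3, -1.9]
width: 0.0237
t8.45 ee [ 0.5504 -0.216   0.2185] head 0.090 tilt [ 0.001 -1.     0.002] F [-0.22  0.43 -1.14] w 0.0232 -> delta [-1.3 -0.1  0.6] yaw -0.0
```

View pics/e.png

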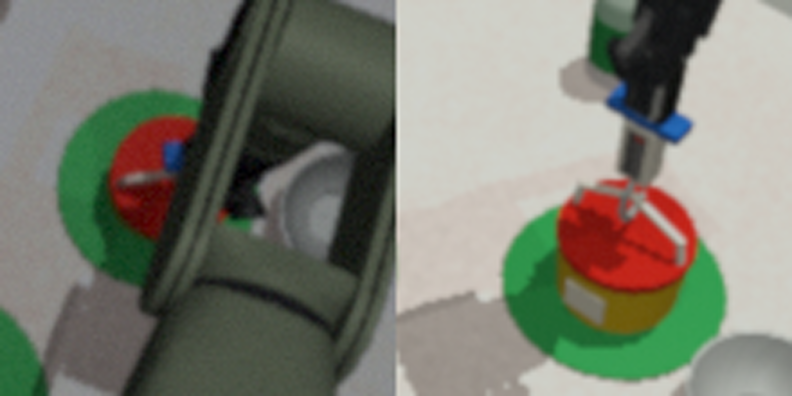

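Side half: the hook sits under the handle peak at about (630,205). Lifting slowly until contact, then loading the spring below the smallest possible weight.

```bash
cat >> h.py <<'E'
import os
def track(n=3):
    """bin rise in mm from side view, ECC against the reference template"""
    ds=[read_camera("side") for _ in range(n)]; d=ds[-1]
    g=np.mean([x["frame"].astype(np.float32) for x in ds],0)
    if not os.path.exists("ref.npy"): np.save("ref.npy",g)
    ref=np.load("ref.npy"); gray=lambda f:cv2.cvtColor(np.float32(f),cv2.COLOR_BGR2GRAY)
    x0,y0,x1,y1=296,244,332,272
    W=np.float32([[1,0,x0],[0,1,y0]])
    best=None
    for dy in (0,-3,-6):
        W=np.float32([[1,0,x0],[0,1,y0+dy]])
        try: cc,w=cv2.findTransformECC(gray(ref)[y0:y1,x0:x1],gray(g),W,cv2.MOTION_TRANSLATION,(3,200,1e-5),None,3)
        except cv2.error: continue
        if best is None or cc>best[0]: best=(cc,w[0,2]-x0,w[1,2]-y0)
    a,b=proj(d,[[.52,-.22,.04],[.52,-.22,.05]]); k=(b-a)/10
    s=robot.state()
    print("t%.2f"%s["clock"],"z %.4f"%s["ee_pos"][2],"Fz %.2f"%s["force"][2],"cc %.3f dx %.2f dy %.2f px"%best,"px/mm",k.round(3),"rise mm %.1f"%(best[2]/k[1]))
E
python3 -c "
from h import *
track();track()"
python3 -m crank '[{"delta_pos":[-1,-4,0],"yaw":0},{"delta_pos":[-1,-8,0],"yaw":0},{"delta_pos":[-1,-12,0],"yaw":0},{"delta_pos":[-1,-16,0],"yaw":0},{"delta_pos":[-1,-20,0],"yaw":0}]' |grep force
python3 -m crank '[{"delta_pos":[0,-2,0],"yaw":0},{"delta_pos":[0,-4,0],"yaw":0},{"delta_pos":[0,-6,0],"yaw":0},{"delta_pos":[0,-8,0],"yaw":0},{"delta_pos":[0,-10,0],"yaw":0}]' |grep force
python3 -m crank '[{"delta_pos":[0,-3,0],"yaw":0},{"delta_pos":[0,-6,0],"yaw":0},{"delta_pos":[0,-9,0],"yaw":0},{"delta_pos":[0,-12,0],"yaw":0},{"delta_pos":[0,-14,0],"yaw":0}]' |grep force
python3 -c "
from h import *
track();to(.549,-.2155,.27,.09)"

```

```text
t8.70 z 0.2186 Fz -1.51 cc 0.998 dx -0.05 dy 0.03 px px/mm [ 0.039 -0.213] rise mm -0.1
t8.85 z 0.2185 Fz -1.72 cc 0.998 dx -0.05 dy 0.02 px px/mm [ 0.039 -0.213] rise mm -0.1
force: [0.1, 0.1, -2.0]
force: [-0.2, -1.3, -4.1]
force: [-1.1, -1.0, -5.0]
t10.50 z 0.2628 Fz -4.84 cc 0.981 dx -0.10 dy 0.01 px px/mm [ 0.039 -0.213] rise mm -0.0
t10.50 ee [ 0.5492 -0.2162  0.2628] head 0.090 tilt [ 0.    -1.     0.002] F [-0.92  0.52 -4.84] w 0.0232 -> delta [-0.2 -7.2  0.7] yaw -0.0
```

```bash

python3 -m crank '[{"delta_pos":[0,-2,0],"yaw":0},{"delta_pos":[0,-4,0],"yaw":0},{"delta_pos":[0,-6,0],"yaw":0},{"delta_pos":[0,-8,0],"yaw":0},{"delta_pos":[0,-9,0],"yaw":0}]' |grep force
python3 -c "
from h import *
track(2)"

```

```text
force: [-0.3, -0.0, -7.1]
t11.10 z 0.2718 Fz -5.88 cc 0.973 dx -0.58 dy -0.52 px px/mm [ 0.039 -0.213] rise mm 2.5
```

```bash
python3 - <<'E'
from h import *
track(3);track(3)
s=robot.state();print(s["force"],s["moment"])
g=read_camera("side")["frame"][180:290,250:360]; r=np.load("ref.npy").astype(np.uint8)[180:290,250:360]
cv2.imwrite("pics/f.png",cv2.resize(np.hstack([r,g]),None,fx=3.6,fy=3.6,interpolation=2))
E
```

```text
t11.25 z 0.2716 Fz -6.37 cc 0.974 dx -0.62 dy -0.51 px px/mm [ 0.039 -0.213] rise mm 2.4
t11.40 z 0.2716 Fz -6.66 cc 0.974 dx -0.63 dy -0.48 px px/mm [ 0.039 -0.213] rise mm 2.3
[-0.13708586 -0.93941976 -6.65829925] [0.04359167 0.27159927 0.01243552]
```

View pics/f.png

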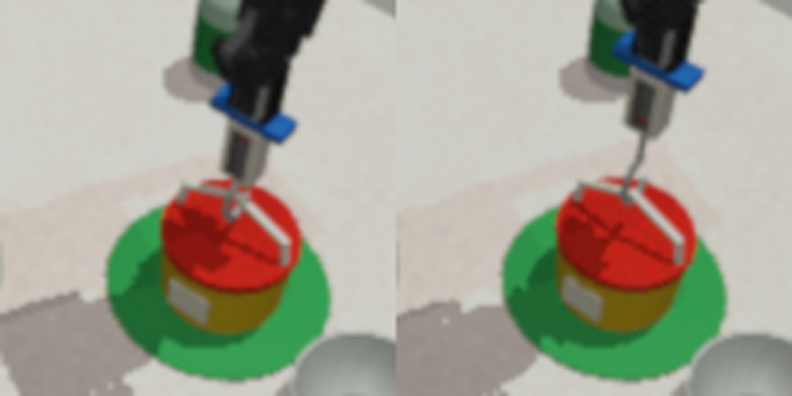

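The bin is loaded but not aloft. It has drifted about 2 mm in +y as the peak centred itself under the hook, so I shift that back and lift further.

```bash

python3 -m crank '[{"delta_pos":[0,-1,-1],"yaw":0},{"delta_pos":[0,-2,-2],"yaw":0},{"delta_pos":[0,-3,-2],"yaw":0},{"delta_pos":[0,-4,-2],"yaw":0},{"delta_pos":[0,-5,-2],"yaw":0}]' |grep force
python3 -m crank '[{"delta_pos":[0,0,0],"yaw":0},{"delta_pos":[0,0,0],"yaw":0}]' |grep force
python3 -c "
from h import *
track(3);track(2)"

```

```text
force: [-0.1, 0.2, -6.8]
force: [-0.1, 0.0, -6.9]
t12.30 z 0.2766 Fz -6.05 cc 0.973 dx 0.14 dy -0.33 px px/mm [ 0.039 -0.213] rise mm 1.5
t12.40 z 0.2766 Fz -6.21 cc 0.973 dx 0.13 dy -0.34 px px/mm [ 0.039 -0.213] rise mm 1.6
```

```bash

python3 -m crank '[{"delta_pos":[0,-1,0],"yaw":0},{"delta_pos":[0,-2,0],"yaw":0},{"delta_pos":[0,-3,0],"yaw":0},{"delta_pos":[0,-4,0],"yaw":0},{"delta_pos":[0,-4,0],"yaw":0}]' |grep force
python3 -m crank '[{"delta_pos":[0,0,0],"yaw":0},{"delta_pos":[0,0,0],"yaw":0}]' |grep force
python3 -c "
from h import *
track(3);track(2)"

```

```text
force: [0.7, -0.5, -7.5]
force: [-1.1, 0.7, -7.4]
t13.25 z 0.2808 Fz -6.48 cc 0.972 dx 0.22 dy -0.37 px px/mm [ 0.039 -0.213] rise mm 1.7
t13.35 z 0.2808 Fz -6.90 cc 0.972 dx 0.23 dy -0.36 px px/mm [ 0.039 -0.213] rise mm 1.7
```

```bash

python3 -m crank '[{"delta_pos":[0,-1,0],"yaw":0},{"delta_pos":[0,-2,0],"yaw":0},{"delta_pos":[0,-3,0],"yaw":0},{"delta_pos":[0,-4,0],"yaw":0},{"delta_pos":[0,-5,0],"yaw":0}]' |grep force
python3 -c "
from h import *
track(3);track(2)"
python3 -m crank '[{"delta_pos":[0,-1,0],"yaw":0},{"delta_pos":[0,-2,0],"yaw":0},{"delta_pos":[0,-3,0],"yaw":0},{"delta_pos":[0,-4,0],"yaw":0},{"delta_pos":[0,-5,0],"yaw":0}]' |grep force
python3 -c "
from h import *
track(3);track(2)"

```

```text
force: [-0.2, -0.5, -8.6]
t14.00 z 0.2858 Fz -8.75 cc 0.970 dx 0.31 dy -0.44 px px/mm [ 0.039 -0.213] rise mm 2.0
t14.10 z 0.2858 Fz -7.86 cc 0.969 dx 0.30 dy -0.43 px px/mm [ 0.039 -0.213] rise mm 2.0
force: [0.1, 0.3, -8.9]
t14.75 z 0.2908 Fz -8.98 cc 0.970 dx 0.59 dy -1.55 px px/mm [ 0.039 -0.213] rise mm 7.2
t14.85 z 0.2907 Fz -8.02 cc 0.971 dx 0.54 dy -1.52 px px/mm [ 0.039 -0.213] rise mm 7.1
```

Lift-off came at z≈0.2856 and the bin is now up about 5 mm. I'll add 5 mm and hold still.

```bash

python3 -m crank '[{"delta_pos":[0,-1,0],"yaw":0},{"delta_pos":[0,-2,0],"yaw":0},{"delta_pos":[0,-3,0],"yaw":0},{"delta_pos":[0,-4,0],"yaw":0},{"delta_pos":[0,-4.5,0],"yaw":0}]' |grep force
python3 -c "
from h import *
track(3);track(2)"
python3 -m crank '[{"delta_pos":[0,0,0],"yaw":0},{"delta_pos":[0,0,0],"yaw":0},{"delta_pos":[0,0,0],"yaw":0},{"delta_pos":[0,0,0],"yaw":0},{"delta_pos":[0,0,0],"yaw":0}]' |grep force
python3 - <<'E'
from h import *
track(3);track(3)
g=read_camera("side")["frame"][180:290,250:360];a=read_camera("top")["frame"][130:240,290:400]
cv2.imwrite("pics/g.png",cv2.resize(np.hstack([a,g]),None,fx=3.6,fy=3.6,interpolation=2))
E
```

```text
force: [-0.0, -1.0, -8.0]
t15.50 z 0.2952 Fz -8.76 cc 0.967 dx 0.86 dy -2.49 px px/mm [ 0.039 -0.213] rise mm 11.7
t15.60 z 0.2951 Fz -8.23 cc 0.968 dx 0.78 dy -2.38 px px/mm [ 0.039 -0.213] rise mm 11.2
force: [0.6, 0.3, -7.6]
t16.25 z 0.2952 Fz -7.97 cc 0.967 dx 0.74 dy -2.34 px px/mm [ 0.039 -0.213] rise mm 11.0
t16.40 z 0.2951 Fz -8.31 cc 0.967 dx 0.74 dy -2.36 px px/mm [ 0.039 -0.213] rise mm 11.1
```

View pics/g.png

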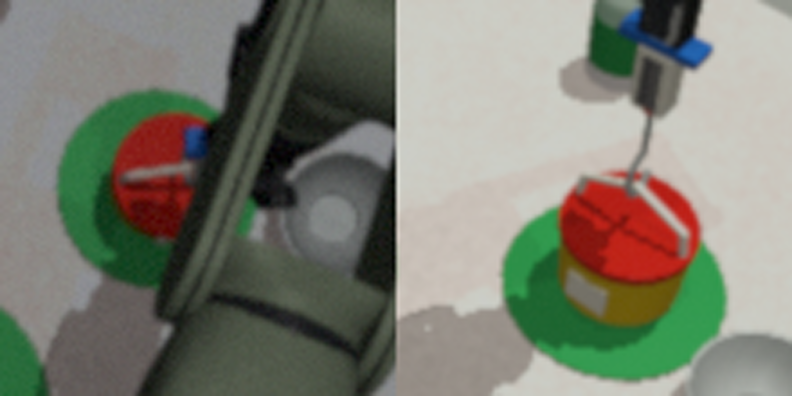

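Side half: bin hanging level, hook at the handle peak (632,190), red pointer at the bottom of its slot. Rise is about 9.5–10 mm and steady. I'll hold well past 2 s.

```bash

for i in 1 2 3 4; do python3 -m crank '[{"delta_pos":[0,0,0],"yaw":0},{"delta_pos":[0,0,0],"yaw":0},{"delta_pos":[0,0,0],"yaw":0},{"delta_pos":[0,0,0],"yaw":0},{"delta_pos":[0,0,0],"yaw":0}]' |grep -E "force|ee_pos"; done
python3 -c "
from h import *
track(3)"
python3 -m crank '[{"delta_pos":[0,1,0.3],"yaw":0},{"delta_pos":[0,2,0.6],"yaw":0},{"delta_pos":[0,3,1],"yaw":0},{"delta_pos":[0,4,1],"yaw":0},{"delta_pos":[0,5,1],"yaw":0}]' |grep force
python3 -m crank '[{"delta_pos":[0,1,0],"yaw":0},{"delta_pos":[0,2,0],"yaw":0},{"delta_pos":[0,3,0],"yaw":0},{"delta_pos":[0,4,0],"yaw":0},{"delta_pos":[0,5,0],"yaw":0}]' |grep force
python3 -c "
from h import *
track(3)"
python3 -m crank '[{"delta_pos":[0,1,0],"yaw":0},{"delta_pos":[0,2,0],"yaw":0},{"delta_pos":[0,3,0],"yaw":0},{"delta_pos":[0,4,0],"yaw":0},{"delta_pos":[0,5,0],"yaw":0}]' |grep force
python3 -c "
from h import *
track(3);to(.5492,-.217,.2185,.09)"

```

```text
ee_pos: [0.5494, -0.2182, 0.2952]
force: [0.2, 0.1, -7.9]
ee_pos: [0.5494, -0.2182, 0.2951]
force: [-1.1, 0.1, -7.2]
ee_pos: [0.5494, -0.2182, 0.2952]
force: [-0.3, -0.4, -8.4]
ee_pos: [0.5494, -0.2182, 0.2951]
force: [0.2, -0.0, -8.4]
t18.65 z 0.2952 Fz -7.69 cc 0.967 dx 0.73 dy -2.35 px px/mm [ 0.039 -0.213] rise mm 11.0
force: [0.1, 1.0, -9.2]
force: [0.2, 0.2, -8.1]
t19.80 z 0.2850 Fz -7.82 cc 0.971 dx -0.13 dy -0.50 px px/mm [ 0.039 -0.213] rise mm 2.3
force: [-0.3, 0.2, -7.4]
t20.45 z 0.2799 Fz -7.37 cc 0.972 dx -0.19 dy -0.43 px px/mm [ 0.039 -0.213] rise mm 2.0
t20.45 ee [ 0.5492 -0.2171  0.2799] head 0.090 tilt [-0.    -1.     0.003] F [ 0.02 -0.12 -7.37] w 0.0231 -> delta [ 0.1 61.4 -0. ] yaw -0.0
```

```bash

python3 -m crank '[{"delta_pos":[0,5,0],"yaw":0},{"delta_pos":[0,11,0],"yaw":0},{"delta_pos":[0,17,0],"yaw":0},{"delta_pos":[0,23,0],"yaw":0},{"delta_pos":[0,28,0],"yaw":0}]' |grep force
python3 -m crank '[{"delta_pos":[0,5,0],"yaw":0},{"delta_pos":[0,11,0],"yaw":0},{"delta_pos":[0,17,0],"yaw":0},{"delta_pos":[0,23,0],"yaw":0},{"delta_pos":[0,28,0],"yaw":0}]' |grep force
python3 -c "
from h import *
track(3);to(.5492,-.217,.2180,.09)"

```

```text
force: [-1.2, 0.8, -2.2]
force: [0.9, -0.8, -1.6]
t21.60 z 0.2232 Fz -1.91 cc 0.994 dx -0.35 dy -0.14 px px/mm [ 0.039 -0.213] rise mm 0.7
t21.60 ee [ 0.5488 -0.2169  0.2232] head 0.090 tilt [-0.001 -1.     0.003] F [ 0.47 -0.07 -1.91] w 0.0233 -> delta [ 0.4  5.2 -0.1] yaw -0.0
```

```bash

python3 -m crank '[{"delta_pos":[0,3,0],"yaw":0},{"delta_pos":[0,5,0],"yaw":0},{"delta_pos":[0,5,0],"yaw":0}]' |grep -E "ee|force"
python3 - <<'E'
from h import *
g=read_camera("side")["frame"][180:290,250:360]
cv2.imwrite("pics/i.png",cv2.resize(g,None,fx=5,fy=5,interpolation=2))
E
```

```text
ee_pos: [0.5486, -0.2168, 0.2179]
force: [0.2, -0.3, -2.0]
```

View pics/i.png

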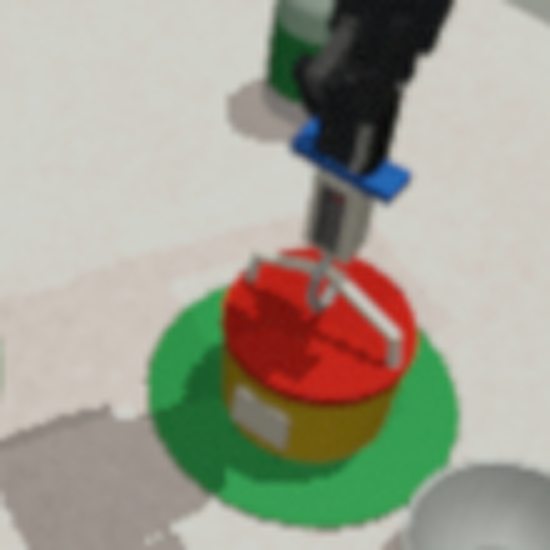

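The hook is slack, with its bight (320,290) below the bar (325,265) and free of both lid and bar, as at entry. Backing out along -x.

```bash

python3 -m crank '[{"delta_pos":[-4,0,0],"yaw":0},{"delta_pos":[-10,0,0],"yaw":0},{"delta_pos":[-18,0,0],"yaw":0},{"delta_pos":[-26,0,0],"yaw":0},{"delta_pos":[-32,0,0],"yaw":0}]' |grep -E "ee|force"
python3 -m crank '[{"delta_pos":[-10,0,0],"yaw":0},{"delta_pos":[-22,0,0],"yaw":0},{"delta_pos":[-34,0,0],"yaw":0},{"delta_pos":[-44,0,0],"yaw":0},{"delta_pos":[-46,0,0],"yaw":0}]' |grep -E "ee|force"
python3 -c "
from h import *
track(3);to(.4834,.1558,.2188,.393)"

```

```text
ee_pos: [0.5158, -0.2198, 0.2183]
force: [0.5, -0.2, -2.0]
ee_pos: [0.4685, -0.224, 0.2185]
force: [-0.1, -0.1, -1.2]
t23.10 z 0.2185 Fz -2.02 cc 0.702 dx 0.13 dy -0.04 px px/mm [ 0.039 -0.213] rise mm 0.2
t23.10 ee [ 0.4702 -0.2241  0.2185] head 0.089 tilt [-0.001 -1.     0.003] F [ 0.57  0.61 -2.02] w 0.0235 -> delta [ 47.1   0.8 377.2] yaw -0.304
```

```bash

python3 -m crank '[{"delta_pos":[2,0,15],"yaw":-0.03},{"delta_pos":[6,0,50],"yaw":-0.06},{"delta_pos":[11,0,90],"yaw":-0.1},{"delta_pos":[16,0,130],"yaw":-0.13},{"delta_pos":[21,0,170],"yaw":-0.16}]' |grep -E "ee|force"
python3 -c "
from h import *
to(.4834,.1558,.2188,.393)"

```

```text
ee_pos: [0.4759, -0.0504, 0.219]
force: [0.9, 0.4, -1.8]
t23.60 ee [ 0.4759 -0.0504  0.219 ] head 0.252 tilt [ 0.    -1.     0.003] F [ 0.89  0.44 -1.8 ] w 0.0234 -> delta [ 58.6   0.9 197.8] yaw -0.141
```

```bash

python3 -m crank '[{"delta_pos":[12,0,40],"yaw":-0.03},{"delta_pos":[24,0,80],"yaw":-0.06},{"delta_pos":[36,0,120],"yaw":-0.1},{"delta_pos":[48,0,160],"yaw":-0.13},{"delta_pos":[58.6,0,197.8],"yaw":-0.141}]' |grep -E "ee|force"
python3 -m crank '[{"delta_pos":[0,0,0],"yaw":0},{"delta_pos":[0,0,0],"yaw":0},{"delta_pos":[0,0,0],"yaw":0}]' |grep ee
python3 -c "
from h import *
to(.4834,.156,.1788,.393)"

```

```text
ee_pos: [0.483, 0.1588, 0.2198]
force: [1.0, -0.7, -1.9]
ee_pos: [0.4826, 0.1585, 0.2196]
t24.40 ee [0.4826 0.1585 0.2196] head 0.396 tilt [ 0.    -1.     0.004] F [-0.16  0.06 -1.44] w 0.0235 -> delta [-0.3 40.8 -2.7] yaw 0.003
```

```bash

python3 -m crank '[{"delta_pos":[0,15,-2],"yaw":0.003},{"delta_pos":[0,30,-3],"yaw":0.003},{"delta_pos":[0,41,-3],"yaw":0.003},{"delta_pos":[0,41,-3],"yaw":0.003},{"delta_pos":[0,41,-3],"yaw":0.003}]' |grep -E "ee|force"
python3 - <<'E'
from h import *
to(.5573,.1867,.1800,.393)
d=read_camera("side");g=d["frame"][130:220,180:270]
M=masks(d)["blue"]; M[:130]=0;M[220:]=0;M[:,:180]=0;M[:,250:]=0
p=robot.state()["ee_pos"]+[0,0,.0174]; print("blue",np.argwhere(M)[:,::-1].mean(0),"pred bar L,R,seat",[proj(d,p+Rz(.393)@np.array(o))[0].round(1) for o in((0,.032,-.031),(0,-.032,-.031),(0,0,-.145))])
cv2.imwrite("pics/j.png",cv2.resize(g,None,fx=6,fy=6,interpolation=2))
E
```

```text
ee_pos: [0.484, 0.1554, 0.1788]
force: [0.3, -0.0, -1.9]
t24.90 ee [0.484  0.1554 0.1788] head 0.392 tilt [ 0.001 -1.     0.004] F [ 0.33 -0.01 -1.88] w 0.0237 -> delta [79.7 -1.1  0.9] yaw -0.001
blue [212.25  171.625] pred bar L,R,seat [array([201.9, 167.9]), array([220.2, 173. ]), array([213.3, 197. ])]
```

View pics/j.png

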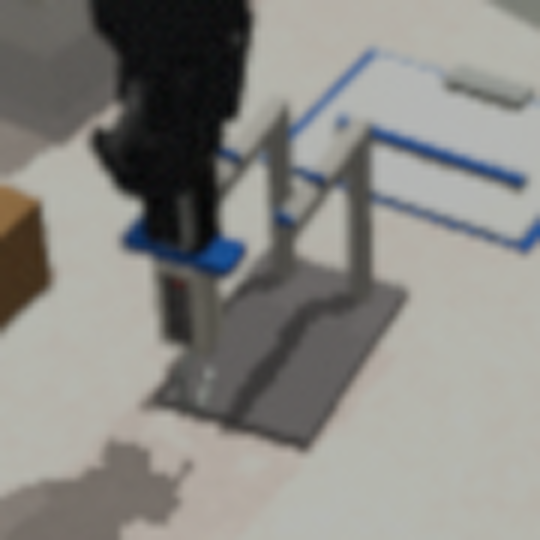

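The scale hangs in front of the tines (tips at (225,155) and (285,215)), housing at (188,300) lined up with the gap, upright and where the model predicts. Going in and down.

```bash

python3 -m crank '[{"delta_pos":[8,-2,1],"yaw":0},{"delta_pos":[20,-2,1],"yaw":0},{"delta_pos":[32,-2,1],"yaw":0},{"delta_pos":[44,-2,1],"yaw":0},{"delta_pos":[52,-2,1],"yaw":0}]' |grep -E "ee|force"
python3 -c "
from h import *
to(.5573,.1867,.1800,.393)"
python3 -m crank '[{"delta_pos":[8,0,0],"yaw":0},{"delta_pos":[18,0,0],"yaw":0},{"delta_pos":[26,0,0],"yaw":0},{"delta_pos":[28,0,0],"yaw":0},{"delta_pos":[28,0,0],"yaw":0}]' |grep -E "ee|force"
python3 -c "
from h import *
to(.5573,.1867,.1586,.393)"

```

```text
ee_pos: [0.5334, 0.1771, 0.1811]
force: [0.0, -1.1, -1.9]
t25.45 ee [0.5334 0.1771 0.1811] head 0.393 tilt [ 0.002 -1.     0.003] F [ 0.03 -1.1  -1.86] w 0.0234 -> delta [25.7  1.2 -0.3] yaw -0.0
ee_pos: [0.5594, 0.1879, 0.181]
force: [-0.2, -0.1, -2.6]
t25.95 ee [0.5594 0.1879 0.181 ] head 0.393 tilt [ 0.002 -1.     0.003] F [-0.25 -0.07 -2.64] w 0.0232 -> delta [-2.4 22.4 -0.3] yaw -0.0
```

```bash

python3 -m crank '[{"delta_pos":[-2.4,5,0],"yaw":0},{"delta_pos":[-2.4,10,0],"yaw":0},{"delta_pos":[-2.4,15,0],"yaw":0},{"delta_pos":[-2.4,18,0],"yaw":0},{"delta_pos":[-2.4,20,0],"yaw":0}]' |grep -E "ee|force"
python3 -m crank '[{"delta_pos":[0,1,0],"yaw":0},{"delta_pos":[0,2,0],"yaw":0},{"delta_pos":[0,2.2,0],"yaw":0},{"delta_pos":[0,2.2,0],"yaw":0}]' |grep -E "ee|force"
python3 -c "
from h import *
to(.5573,.1867,.1586,.393)"

```

```text
ee_pos: [0.5571, 0.187, 0.1606]
force: [-0.3, 0.5, -2.1]
ee_pos: [0.5571, 0.187, 0.1587]
force: [0.0, 0.2, -0.5]
t26.85 ee [0.5571 0.187  0.1587] head 0.393 tilt [ 0.001 -1.     0.003] F [ 0.01  0.18 -0.5 ] w 0.0234 -> delta [ 0.1  0.1 -0.3] yaw -0.0
```

The weight is off the gripper (Fz back to about 0). Releasing and going up.

```bash

python3 -m crank '[{"delta_pos":[0,0,0],"yaw":0},{"delta_pos":[0,0,0],"yaw":0},{"delta_pos":[0,0,0],"yaw":0},{"delta_pos":[0,0,0],"yaw":0},{"delta_pos":[0,0,0],"yaw":0}]' 85 |grep -E "ee|force|wid"
python3 -m crank '[{"delta_pos":[0,-10,0],"yaw":0},{"delta_pos":[0,-30,0],"yaw":0},{"delta_pos":[0,-60,0],"yaw":0},{"delta_pos":[0,-90,0],"yaw":0},{"delta_pos":[0,-120,0],"yaw":0}]' |grep -E "ee|force"
python3 -m crank '[{"delta_pos":[-40,0,0],"yaw":0},{"delta_pos":[-80,0,0],"yaw":0},{"delta_pos":[-120,0,0],"yaw":0},{"delta_pos":[-150,0,0],"yaw":0},{"delta_pos":[-150,0,0],"yaw":0}]' |grep -E "ee|force"
python3 - <<'E'
from h import *
track(3)
a=read_camera("top")["frame"][100:220,160:400];b=read_camera("side")["frame"][130:290,150:390]
M=masks(read_camera("top")); print("lid",plane(read_camera("top"),cen(big(M["red"],(338,180))),.074))
cv2.imwrite("pics/k.png",cv2.resize(np.vstack([a,b]),None,fx=2.1,fy=2.1,interpolation=2))
E
```

```text
ee_pos: [0.5571, 0.187, 0.1587]
force: [0.6, -0.1, -0.4]
width: 0.0851
ee_pos: [0.557, 0.1865, 0.2807]
force: [-0.8, -0.1, 0.1]
ee_pos: [0.4152, 0.1279, 0.2816]
force: [1.0, -0.1, 0.9]
t28.50 z 0.2813 Fz 0.55 cc 0.892 dx -0.20 dy -0.01 px px/mm [ 0.039 -0.213] rise mm 0.0
lid [ 0.54807503 -0.21284223  0.074     ]
```

View pics/k.png

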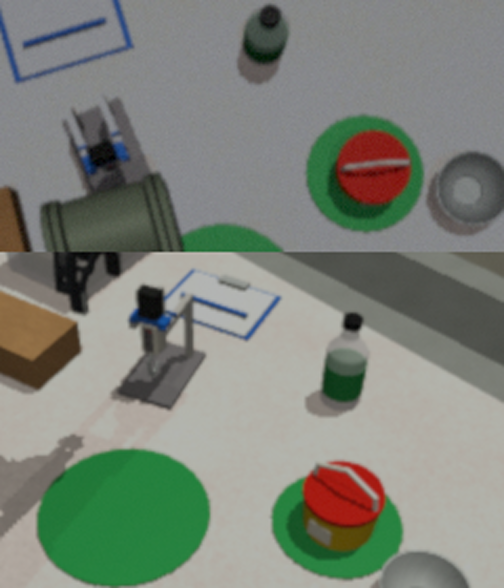

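The scale hangs on its stand (side view (151,310), top view (103,153)). The bin stands on the small mat within about 1 mm of its start, and the bottle and bowl are undisturbed. The gripper is clear.

```bash
python3 -c "
from plant import robot
print(robot.job_done(), robot.state()['clock'])"
```

```text
the job is handed in; nothing more can be done
the job is handed in; nothing more can be done
```

The job is handed in: I weighed the bin on the hand scale, set it back down and hung the scale back on its stand. It took about 29 s of the 72 s allowed.

- **Lift:** Camera tracking put the bin about 9.5–11 mm clear of the mat, and it hung steady for about 3 s. The highest raw camera reading was 11.7 mm, which includes a shadow bias of about 1.6 mm.
- **Weight:** The wrist load was about 6.3 N above the scale's own weight, so the bin weighs roughly 0.65 kg.
- **Bin position:** It slid about 2 mm sideways while the hook was taking up the load, and I corrected for that. It ended within about 1 mm of where it started.
- **Scale:** The wrist force fell back to about zero before I let go. The last picture shows the scale hanging on the stand with the gripper clear of it.
- **Other things:** The bottle and bowl look undisturbed in the last picture. The glove box was only partly in view and I checked it only by eye.
- **Tracker confidence:** The last tracker match on the bin was weaker than before (0.89), but the lid position from the top camera agreed.

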